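Lock the fitting spacer into the setting jig

TASK

Of the three steel spacer blocks on the bench, take the one that fills the jig's gap with only slight play and push its blade, nose first and lying on the jig's base, fully home against the stop at the back of the gap. Then leave the jig's push-pull rod at its middle click, so that its hanging keeper stands behind the blade; if the keeper is in the way of the gap at first, move the rod to an end position before you insert the spacer. Do not knock over or shift the two bottles, the blue relay or the other two spacers.

Things in the scene. Friction and masses are not known exactly. Their poses are not given: they have to be found in the camera images.
- jig: Steel setting jig fixed to the bench. Origin on the bench below the gap's mouth; x points into the gap, y to the left as seen from the mouth, z up. Grey base plate 12 mm thick, x = -70 to +62, y = -65 to +65. Two posts 20 mm square at x = -7, y = -50 (74 mm high) and +50 (94 mm high) carry the rod. A spacer that is home has its origin at x = -2, y = 0, z = 12, its x along the jig's.
- gap_mouth (a point): Mouth of the gap, on its floor (12 mm above the bench), axes as the jig's. The gap runs from here 48 mm along +x to the stop, between two fixed jaws, 18 mm wide (y -9 to +9), bevelled to 28 mm wide at the mouth over the first 8 mm. A bridge roofs it: underside 31 mm above this floor, top 39 mm above it.
- spacer_thin: Loose steel spacer (thin), 0.16 kg, 100 mm long, standing. Origin: mid-length on the underside; +x to the nose. Along x: upright grip -50 to -14 mm (12 thick in y, 46 high, middle at x = -32); low neck -14 to +6 (10 thick, 10 high); blade +6 to +50 (10 mm thick in y, 28 high).
- spacer_medium: Loose steel spacer (medium), 0.16 kg, 100 mm long, standing. Origin: mid-length on the underside; +x to the nose. Along x: upright grip -50 to -14 mm (12 thick in y, 46 high, middle at x = -32); low neck -14 to +6 (10 thick, 10 high); blade +6 to +50 (16 mm thick in y, 28 high).
- spacer_thick: Loose steel spacer (thick), 0.16 kg, 100 mm long, standing. Origin: mid-length on the underside; +x to the nose. Along x: upright grip -50 to -14 mm (12 thick in y, 46 high, middle at x = -32); low neck -14 to +6 (10 thick, 10 high); blade +6 to +50 (22 mm thick in y, 28 high).
- rod (a joint): Push-pull rod along the jig's y, 10 mm round, at x = -7, z = 62 mm in the jig's frame. Value in m: 0 = middle click, -0.022 = pulled right out, +0.022 = pushed right in. It clicks into these three; about 7 N takes it from one to the next, and near a click it draws itself in. It may start anywhere in its travel.
- keeper (a point): Lower end of the keeper, a tab 10 mm wide (y), 6 mm thick (x) hanging from the rod: at x = -7, y = the rod's value, z = 26 mm in the jig's frame. While the rod is within 18 mm of 0 it bars the gap; at either end position the blade passes. At the middle click it stands over the neck of a spacer that is home, just behind its blade.
- knob (a point): Centre of the rod's black knob: a cylinder 22 mm in diameter, 32 mm long along the jig's y, at x = -7, y = -95 mm + the rod's value, z = 62 mm in the jig's frame. Can be pinched from above across the jig's x.
- threadlock: Red bottle with a white nozzle, 35 mm wide, 110 mm high, standing beside the jig's left; origin at the centre of its underside. To be left alone.
- cleaner_bottle: White and blue bottle, 56 mm wide, 170 mm high, standing left of the jig; origin at the centre of its underside. To be left alone.
- relay: Blue relay, 34 x 24 x 32 mm, standing near the knob; origin at the centre of its underside. To be left alone.

How it is judged (in metres and radians):
On the way, in this order (a step that is already met when the one before it is completed fails the run):
1. the medium spacer is fully home in the gap (x of spacer_medium in the frame of jig between -0.006 and 0.003 m and y of spacer_medium in the frame of jig between -0.004 and 0.004 m and z of spacer_medium in the frame of jig between 0.008 and 0.016 m and angle between the x axis of spacer_medium and the x axis of jig, either way round below 0.12 rad and angle between spacer_medium's own z axis and vertical below 0.12 rad), for 0.2 s.
2. with the spacer home, the rod stands at its middle click (all of step 1 and value of joint rod between -0.004 and 0.004 m), for 0.2 s.
At the end, for the whole second after the job is handed in: The medium (16 mm) spacer lies in the gap on the jig's base, its nose within 4 mm of the stop, straight within 0.12 rad and not tilted, at rest, and the rod is within 4 mm of its middle click (all of step 2 and linear speed of spacer_medium below 0.02 m/s); the robot touches nothing.
It fails at once if a bottle, the relay or one of the other two spacers is shifted by more than 25 mm or tipped over (distance of any of cleaner_bottle, threadlock, relay, spacer_thin, spacer_thick from where it was at the start of the episode above 0.025 m or angle between any of cleaner_bottle, threadlock, relay, spacer_thin, spacer_thick's own z axis and vertical above 0.4 rad).
It also fails if it takes over 64 s, if anything falls off the work surface, if the arm or the gripper's body presses on something with over 40 N, if the wrist force passes 120 N, or if a joint passes its speed limit or range.

ROBOT

A 6-joint arm with a two-finger parallel gripper is mounted at the origin on a cart in front of the work surface, level with it; the furniture and walls round the work are solid. World frame = base frame: x ahead of the robot, y to its left, z up, the work surface at z = 0. Lengths are in mm, angles in rad, forces in N, time in s.
With the tool pointing down it reaches from about 350 to 875 mm from the base axis. Payload 4.2 kg.
Tool frame: the origin (TCP) lies midway between the tips of the shut fingers; the grasp point (between the pads) lies 19 mm behind it (arm.hold_point_z is the distance from the TCP to the grasp point, in mm); z points along the fingers, y is the line along which they close (so a half turn about z gives the same grasp; the last joint's range is limited). The gripper opens to 85 mm and grips with 20 to 120 N. Pads are 22 mm wide; open, the fingers measure 114 mm over their backs; the gripper's body (76 mm by 85 mm) begins 54 mm behind the grasp point. The pads swing forward as they close: fully open they stand 13 mm farther back than shut.
Start: joints at [1.542, 0.385, 0.008, 0, -1.194, -0.259], TCP at [177.37, 599.282, 231.312] pointing down, gripper open.
Joint ranges: [-3.14, 3.14], [-1.21, 2.06], [-1.07, 1.41], [-3.16, 2.05], [-2.99, -0.16], [-3.1, 3.1]. Speed limits (rad/s): [2.79, 2.79, 3.14, 3.14, 3.14, 3.14].

INTERFACE

Orientations are given as a unit quaternion [x, y, z, w].
In Python, from bench import arm, vision gives the robot as it stands. The module is installed in compiled form; this text tells all that it offers.
- The arm moves only by the tool servo_tool, never from a script. Its argument "plan" is a list of rows, each a list of 7 numbers: the shift along the world's x, y, z each as a share of 300 mm, from -1 to 1, then the turn, a rotation vector about the world's x, y, z each as a share of 2 rad, from -1 to 1, then the opening, from 0 (shut) to 1 (fully open). A call has 1 to 20 rows; each row shifts and turns the commanded pose from where the row before left it; what a row does not reach is not made up. A row lasts 1/8 s, in which the tool goes at most 62.5 mm and 10.7 degrees, less where a joint would pass 70% of its speed; a pose out of reach is approached as far as the arm can. A call with a number of a shift or a turn outside -1 to 1 is refused whole. A call with a gripper value outside its range is refused whole. The fingers move at their own pace and stop on an object; the grip force is fixed at half the most. Time passes only in rows, so rows that do not move let the fingers close. It gives the time, the measured TCP pose, the force, the opening and the grip force at its end, in the units of the state.
- arm.read_state(): the state, without advancing time (a new reading comes with each control period).
- vision.get_image(name): name is "scene" or "top" or "wrist"; returns a dict with "image" (384x512x3 uint8, red, green, blue), "z_map" (384x512 float32, mm along the optical axis (not along the pixel's ray), 0 where there is no reading), "K" (3x3 intrinsics, pixels), "world_to_cam" (4x4, takes a point from world to camera coordinates); the wrist camera has in their place "mount" (4x4, takes a point from camera to tool coordinates, whose origin is the TCP and whose axes are the flange's). Camera axes: x right, y down, z forward; pixel columns grow to the right and rows downward; lengths in mm; the calibration is good to about 2 mm. A picture is of the moment at which its call begins: read the wrist's pose just before it.
- arm.job_done(): hands the job in; it is judged then, once.
The state is a dict: "clock": time; "joints": joint angles; "joint_vel": joint speeds; "joint_efforts": joint torques, N m; "position": TCP position; "ee_rot": TCP orientation; "contact_force": force on the tool from outside, world axes, zero at the start; "wrist_torque": the same for the moment, N m; "gripper_width": finger opening in mm; "grasp_force": force on a finger pad.
Only numpy, scipy, OpenCV 4.12 (cv2) and the standard library are available. Lean on these libraries where they do the work, as an engineer would, in place of code of your own. Each camera call takes 0.05 s, during which the arm holds its last target. There are 200 camera calls.

## Working session

There is one attempt and no reset: what is moved stays moved. The work goes in short steps, Python scripts to look and compute and a tool call to move; the robot and the scene stay as the last step left them, time stands still between calls to the robot, and variables do not carry over. Pictures are saved under pics/ and viewed, at most 10 in all, crops included, and the job is handed in when it is done.

Besides the shell and the picture viewer there is one more tool, called after ">>>" as name(argument=value, ...), one argument or row to a line, values as JSON. servo_tool: Moves the arm, as the interface text tells. Its arguments: {"type":"object","properties":{"plan":{"type":"array"}},"required":["plan"]}

```bash
mkdir -p pics; python3 - <<'E'
from bench import arm, vision
import cv2, numpy as np
s=arm.read_state(); print(s)
ims={}
for n in("scene","top"):
    d=vision.get_image(n); np.savez(n+"0.npz",**d); ims[n]=d["image"]
    print(n,d["K"].tolist(),d["world_to_cam"].round(3).tolist())
    cv2.imwrite(f"pics/{n}0.png",cv2.resize(d["image"][:,:,::-1],(800,600),interpolation=cv2.INTER_CUBIC))
E
```

```text
{'clock': 0.0, 'joints': array([ 1.54158657e+00,  3.85581802e-01,  6.64055525e-03, -4.96150193e-04,
       -1.19401519e+00, -2.58621364e-01]), 'joint_vel': array([ 0.00044678, -0.00117321, -0.00105552, -0.00042449,  0.00091719,
        0.00134141]), 'joint_efforts': array([ 3.27971811e-04, -3.92290628e+01,  1.88403010e+01,  4.18652639e+00,
       -4.65450576e-03, -2.77437657e-06]), 'position': array([177.22483236, 598.74115984, 230.21253977]), 'ee_rot': array([ 9.89648284e-01, -1.43509774e-01, -1.05442552e-04,  1.09934763e-03]), 'contact_force': array([-0.74116934,  0.229436  , -0.59023326]), 'wrist_torque': array([-0.03020061, -0.00444584,  0.04306408]), 'grasp_force': 0.0, 'gripper_width': 85.84886872972122}
scene [[450.45289846495155, 0.0, 256.3244549360895], [0.0, 450.45289846495155, 191.53419264026581], [0.0, 0.0, 1.0]] [[0.772, -0.636, 0.018, -433.424], [-0.281, -0.366, -0.887, 206.659], [0.571, 0.68, -0.461, 985.623], [0.0, 0.0, 0.0, 1.0]]
top [[479.0759720761661, 0.0, 249.1341688773049], [0.0, 479.0759720761661, 190.30544203492323], [0.0, 0.0, 1.0]] [[0.003, -1.0, -0.001, -18.689], [-0.987, -0.003, -0.159, 526.512], [0.159, 0.001, -0.987, 1439.812], [0.0, 0.0, 0.0, 1.0]]
```

View pics/scene0.png

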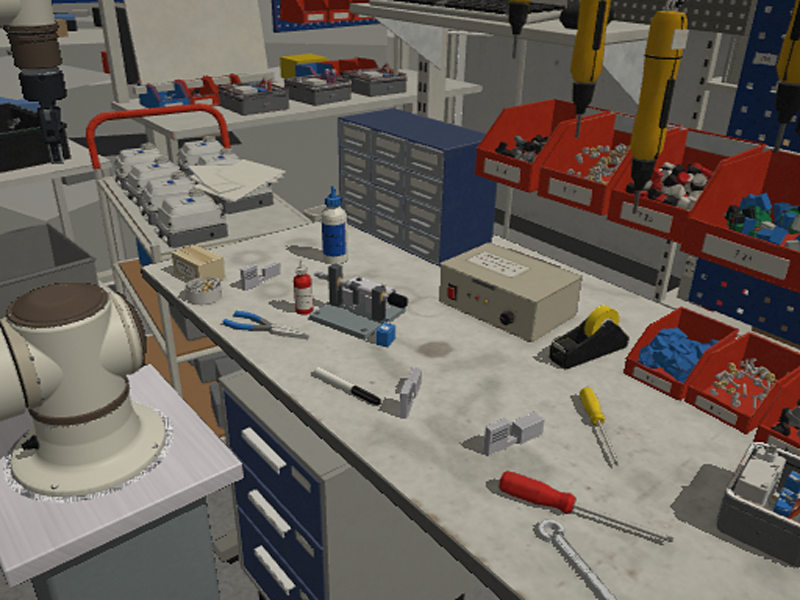

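View pics/top0.png

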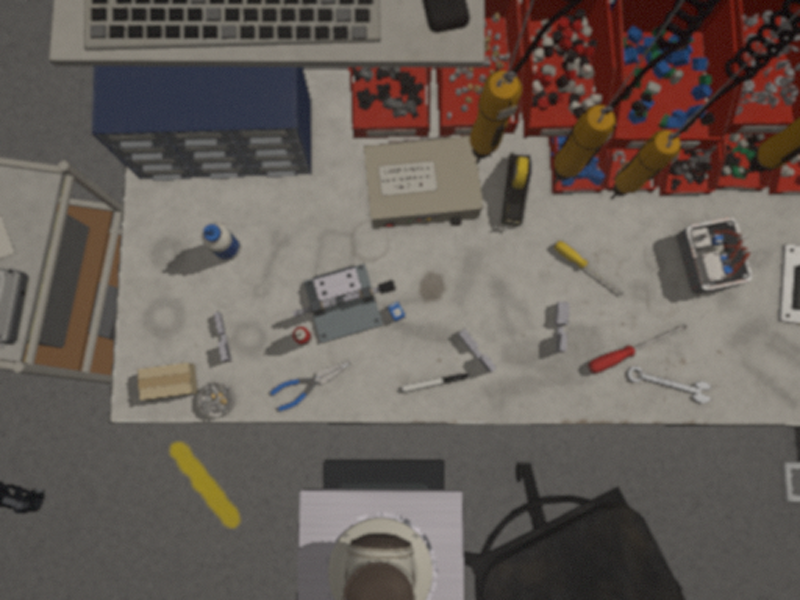

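The scene view shows the jig at about (355,300), with its knob at (398,299). The spacers are at (260,275), (408,392) and (515,432). In the top view they are at (220,338), (475,350) and (562,328), with the jig at (345,300). Next I'll get coarse positions and blade thickness from depth.

```bash
cat > h.py <<'E'
import numpy as np, cv2
from scipy.spatial.transform import Rotation as R
from bench import arm, vision
def cam(name):
    s=arm.read_state(); d=vision.get_image(name)
    if "mount" in d:
        T=np.eye(4);T[:3,:3]=R.from_quat(s["ee_rot"]).as_matrix();T[:3,3]=s["position"]
        d["c2w"]=T@d["mount"]
    else: d["c2w"]=np.linalg.inv(d["world_to_cam"])
    d["s"]=s; return d
def cloud(d):
    z=d["z_map"].astype(float); v,u=np.mgrid[:z.shape[0],:z.shape[1]]
    K=d["K"]; P=np.stack([(u-K[0,2])/K[0,0]*z,(v-K[1,2])/K[1,1]*z,z],-1)
    W=P@d["c2w"][:3,:3].T+d["c2w"][:3,3]; W[z==0]=np.nan; return W
def ray(d,u,v,h):
    K=d["K"]; r=d["c2w"][:3,:3]@[(u-K[0,2])/K[0,0],(v-K[1,2])/K[1,1],1]; o=d["c2w"][:3,3]
    return o+r*(h-o[2])/r[2]
E
python3 - <<'E'
from h import *
for n in("top","scene"):
    d=dict(np.load(n+"0.npz")); d["c2w"]=np.linalg.inv(d["world_to_cam"]); W=cloud(d)
    m=((W[...,2]>14)&(W[...,2]<200)&(W[...,0]>150)&(W[...,0]<750)&(abs(W[...,1])<600)).astype(np.uint8)
    k,l,st,c=cv2.connectedComponentsWithStats(m)
    for i in range(1,k):
        if st[i,4]>15:
            p=W[l==i]; r=cv2.minAreaRect(p[:,:2].astype(np.float32)); print(n,c[i].round(),st[i,4],p.mean(0).round(),"max z",p[:,2].max().round(),"rect",np.round(r[0]),np.round(r[1]),round(r[2]))
    if n=="scene":
        pass
d=vision.get_image("wrist"); print(d["K"].round(1).tolist(),d["mount"].round(3).tolist())
E
```

```text
top [271. 129.] 1936 [710. -83.  82.] max z 100.0 rect [710. -86.] [ 82. 227.] 0
top [329. 133.] 243 [ 713. -270.   34.] max z 57.0 rect [ 716. -271.] [43. 71.] 82
top [429. 123.] 20 [ 748. -590.   27.] max z 39.0 rect [ 748. -589.] [21.  3.] 89
top [141. 154.] 407 [625. 307. 104.] max z 174.0 rect [631. 313.] [49. 53.] 56
top [365. 162.] 149 [ 621. -384.   21.] max z 31.0 rect [ 619. -388.] [79. 26.] 52
top [218. 186.] 958 [536.  78.  54.] max z 98.0 rect [537.  78.] [ 93. 204.] 20
top [254. 199.] 90 [501. -31.  31.] max z 41.0 rect [502. -31.] [34. 24.] 27
top [360. 200.] 119 [ 499. -362.   27.] max z 36.0 rect [ 499. -364.] [25. 47.] 85
top [237. 203.] 34 [492.  21.  16.] max z 20.0 rect [488.  25.] [31. 44.] 60
top [227. 205.] 43 [485.  53.  17.] max z 20.0 rect [483.  57.] [21. 53.] 36
top [140. 206.] 56 [477. 322.  27.] max z 34.0 rect [478. 323.] [43. 11.] 14
top [209. 211.] 32 [464. 108.  16.] max z 20.0 rect [465. 105.] [44. 25.] 1
top [193. 215.] 116 [447. 150.  77.] max z 113.0 rect [449. 153.] [32. 32.] 18
top [300. 218.] 88 [ 444. -175.   26.] max z 37.0 rect [ 441. -177
[... 1479 characters left out ...]
04.  15.] 38
scene [379. 258.] 186 [ 616. -387.   21.] max z 27.0 rect [ 618. -388.] [76. 24.] 49
scene [337. 271.] 216 [ 495. -365.   26.] max z 32.0 rect [ 499. -363.] [25. 47.] 84
scene [318. 277.] 239 [ 436. -360.   34.] max z 50.0 rect [ 439. -358.] [15. 38.] 80
scene [490. 277.] 66 [ 748. -589.   26.] max z 37.0 rect [ 748. -588.] [24.  5.] 86
scene [349. 316.] 672 [ 408. -472.   22.] max z 32.0 rect [ 421. -499.] [ 26. 178.] 22
scene [417. 340.] 18 [ 465. -589.   15.] max z 18.0 rect [ 465. -588.] [ 6. 13.] 27
[[314.3, 0.0, 259.0], [0.0, 314.3, 184.3], [0.0, 0.0, 1.0]] [[0.001, -0.953, -0.302, 77.154], [1.0, 0.002, -0.001, 0.18], [0.001, -0.302, 0.953, -143.677], [0.0, 0.0, 0.0, 1.0]]
```

Thickness readings are about 11 mm for the left spacer, 17 mm for the middle and 25 mm for the right. So the medium one is the middle spacer, near (420,-193) at about 38°. I'll move the wrist camera to where it sees both the jig and that spacer.

>>> servo_tool(
  plan=[
    [0.065, -0.1475, 0, 0, 0, 0.0184, 1],
    [0.065, -0.1475, 0, 0, 0, 0.0184, 1],
    [0.065, -0.1475, 0, 0, 0, 0.0184, 1],
    [0.065, -0.1475, 0, 0, 0, 0.0184, 1],
    [0.065, -0.1475, 0, 0, 0, 0.0184, 1],
    [0.065, -0.1475, 0, 0, 0, 0.0184, 1],
    [0.065, -0.1475, 0, 0, 0, 0.0184, 1],
    [0.065, -0.1475, 0, 0, 0, 0.0184, 1],
    [0.065, -0.1475, 0, 0, 0, 0.0184, 1],
    [0.065, -0.1475, 0, 0, 0, 0.0184, 1],
    [0.065, -0.1475, 0, 0, 0, 0.0184, 1],
    [0.065, -0.1475, 0, 0, 0, 0.0184, 1],
    [0.065, -0.1475, 0, 0, 0, 0.0184, 1],
    [0.065, -0.1475, 0, 0, 0, 0.0184, 1],
    [0, 0, 0, 0, 0, 0, 1],
    [0, 0, 0, 0, 0, 0, 1],
  ],
)

```text
clock: 2.15
position: [450.0, -20.3, 231.0]
ee_rot: [0.994, 0.113, -0.0, -0.0]
contact_force: [-0.5, 0.9, -0.5]
gripper_width: 85.3
grasp_force: 0.0
```

```bash
python3 - <<'E'
from h import *
d=cam("wrist"); s=d["s"]; print(s["clock"],s["position"],s["ee_rot"],s["joints"].round(2))
np.savez("w1.npz",image=d["image"],z_map=d["z_map"],K=d["K"],c2w=d["c2w"])
cv2.imwrite("pics/w1.png",cv2.resize(d["image"][:,:,::-1],(800,600),interpolation=cv2.INTER_CUBIC))
W=cloud(d); m=((W[...,2]>14)&(W[...,2]<120)).astype(np.uint8)
k,l,st,c=cv2.connectedComponentsWithStats(m)
for i in range(1,k):
    if st[i,4]>60:
        p=W[l==i]; r=cv2.minAreaRect(p[:,:2].astype(np.float32)); print(c[i].round(),st[i,4],p.mean(0).round(),"max z",p[:,2].max().round(1),"rect",np.round(r[0],1),np.round(r[1],1),round(r[2],1))
E
```

```text
2.15 [449.97613273 -20.29094498 231.0190791 ] [ 9.93597394e-01  1.12978166e-01 -3.81464732e-04 -8.02784791e-05] [ 0.32  0.08 -0.4  -0.   -1.09  1.48]
[175.  48.] 10336 [539.  80.  59.] max z 95.5 rect [541.1  80.7] [ 85.8 206.2] 15.8
[230.   5.] 81 [594.  44.  15.] max z 17.1 rect [593.4  43.5] [ 9.5 12.2] 12.5
[277. 112.] 731 [502. -28.  32.] max z 35.2 rect [501.7 -28.4] [34. 24.] 28.3
[ 89. 125.] 1937 [453. 148.  68.] max z 112.7 rect [450.6 153.5] [35.8 28.5] 40.3
[142. 125.] 67 [453. 117.  15.] max z 17.3 rect [452.8 116.1] [11.4 12. ] 53.2
[383. 187.] 643 [ 447. -169.   27.] max z 31.4 rect [ 445.2 -171.4] [44.8 16.4] 37.6
[402. 233.] 575 [ 401. -204.   39.] max z 48.8 rect [ 398.1 -207.8] [36.8 12.6] 38.2
[303. 236.] 579 [360. -98.  15.] max z 18.0 rect [ 361.9 -103.6] [ 11.5 128.2] 13.1
```

View pics/w1.png

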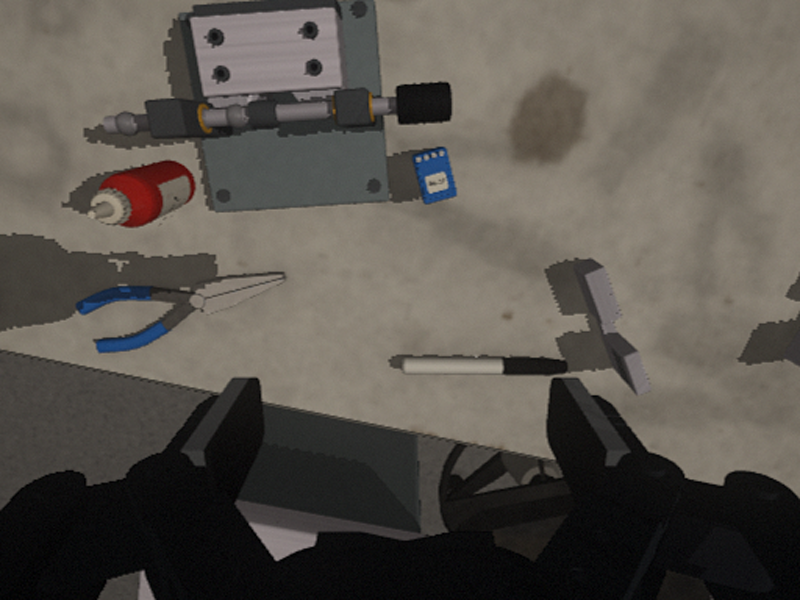

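The wrist view shows the jig's bridge at (275,45), the knob at (424,103), the relay at (435,175), and the medium spacer's blade at (600,290) with its grip at (628,362). The blade measures 16.4 mm, which confirms it is the medium one. Next I'll work out the jig pose and rod value.

```bash
python3 - <<'E'
from h import *
d=dict(np.load("w1.npz")); W=cloud(d); im=d["image"]; Z=W[...,2]; v,u=np.mgrid[:384,:512]
J=(v<140)&(u>90)&(u<300)
def rect(m,n):
    k,l,st,c=cv2.connectedComponentsWithStats(m.astype(np.uint8)); i=1+st[1:,4].argmax(); p=W[l==i]
    r=cv2.minAreaRect(p[:,:2].astype(np.float32)); print(n,st[i],p[:,2].mean().round(1),np.round(r[0],1),np.round(r[1],1),round(r[2],1)); return l==i
b=rect(J&(Z>46)&(Z<54)&(im.mean(-1)>110)&(v<62),"bridge z51")
rect(J&(u>252)&(Z>45)&(im.mean(-1)<70),"knob")
g=rect(J&(Z>6)&(Z<16)&(im.mean(-1)<110)&(v>78),"base front")
# base contour corners by ray at z=12
c=max(cv2.findContours(g.astype(np.uint8),cv2.RETR_EXTERNAL,cv2.CHAIN_APPROX_NONE)[0],key=len)
for q in cv2.approxPolyDP(c,4,True)[:,0]: print(q,ray(d,*q,12)[:2].round(1))
cnt=max(cv2.findContours(b.astype(np.uint8),cv2.RETR_EXTERNAL,cv2.CHAIN_APPROX_NONE)[0],key=len)
r=cv2.minAreaRect(cnt); print("bridge corners",[ray(d,*q,51)[:2].round(1) for q in cv2.boxPoints(r)])
# screw holes of base: front (223,195),(373,186) in 800px picture
for x,y in((223,195),(373,186),(215,210),(388,200)): print("px",ray(d,x*.64,y*.64,12)[:2].round(1))
for x,y in((424,103),): print("knob px",ray(d,x*.64,y*.64,73)[:2].round(1))
cv2.imwrite("pics/j.png",cv2.resize(im[:150,80:310,::-1],(800,522),interpolation=cv2.INTER_CUBIC))
E
```

```text
bridge z51 [ 122    5   97   56 4071] 52.2 [551.2  88.3] [42.9 85.1] 16.8
knob [253  52  36  28 884] 71.7 [543.5  -8.9] [22.6 32.3] 16.5
base front [ 128   79  121   57 5845] 13.2 [485.   69.3] [ 59.2 130.3] 16.7
[128  88] [488.9 137.5]
[138 135] [439.5 120.9]
[248 127] [477.1  -0.8]
[244  79] [527.   14.7]
[157  80] [504.5 107.4]
[147  87] [494.7 117.1]
bridge corners [array([559.4, 134.9]), array([584.2,  52.6]), array([543. ,  41.3]), array([516.9, 127.3])]
px [452.4 116.9]
px [483.5  11.4]
px [440.1 121.4]
px [476.1  -1.4]
knob px [543.2  -9.9]
```

View pics/j.png

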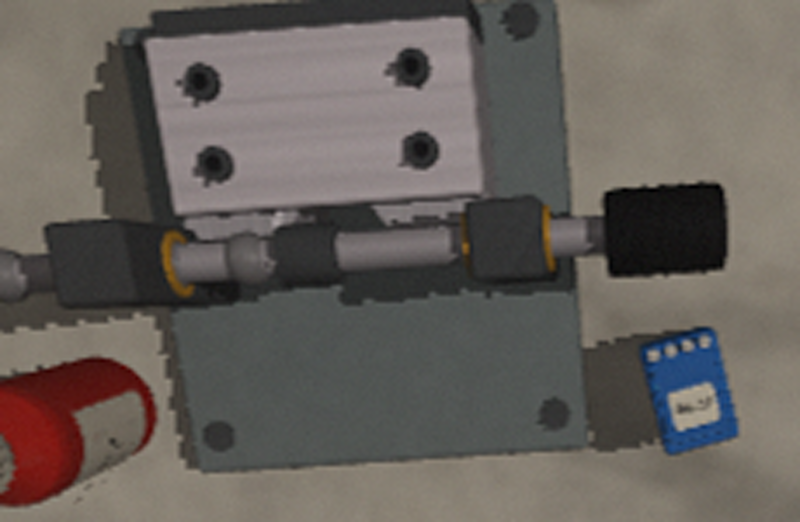

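Jig yaw is 16.7° and its origin is at about (524.6, 80.5). The knob sits at jig y of about -91, so the rod is near +4 mm and the keeper bars the gap. I'll pinch the knob from above and pull it out to -22.

>>> servo_tool(
  plan=[
    [0.0261, 0.0032, -0.02, 0, 0, -0.0628, 1],
    [0.0261, 0.0032, -0.02, 0, 0, -0.0628, 1],
    [0.0261, 0.0032, -0.02, 0, 0, -0.0628, 1],
    [0.0261, 0.0032, -0.02, 0, 0, -0.0628, 1],
    [0.0261, 0.0032, -0.02, 0, 0, -0.0628, 1],
    [0.0261, 0.0032, -0.02, 0, 0, -0.0628, 1],
    [0.0261, 0.0032, -0.02, 0, 0, -0.0628, 1],
    [0.0261, 0.0032, -0.02, 0, 0, -0.0628, 1],
    [0.0261, 0.0032, -0.02, 0, 0, -0.0628, 1],
    [0.0261, 0.0032, -0.02, 0, 0, -0.0628, 1],
    [0.0261, 0.0032, -0.02, 0, 0, -0.0628, 1],
    [0.0261, 0.0032, -0.02, 0, 0, -0.0628, 1],
    [0, 0, 0, 0, 0, 0, 1],
    [0, 0, 0, 0, 0, 0, 1],
  ],
)

```text
clock: 3.95
position: [544.0, -7.9, 159.6]
ee_rot: [0.803, -0.596, 0.0, -0.0]
contact_force: [-0.1, 0.8, -0.6]
gripper_width: 85.5
grasp_force: 0.0
```

```bash
python3 - <<'E'
from h import *
d=cam("wrist"); s=d["s"]; W=cloud(d); Z=W[...,2]; im=d["image"]
h=R.from_quat(s["ee_rot"]).as_matrix(); print(s["position"].round(1),np.degrees(np.arctan2(h[1,0],h[0,0])),h[2,2])
m=(Z>50)&(Z<80)&(im.mean(-1)<70)&(np.hypot(W[...,0]-544,W[...,1]+9)<40)
k,l,st,c=cv2.connectedComponentsWithStats(m.astype(np.uint8)); i=1+st[1:,4].argmax(); p=W[l==i]
r=cv2.minAreaRect(p[:,:2].astype(np.float32)); print(st[i],p[:,2].max(),np.round(r[0],1),np.round(r[1],1),round(r[2],1))
cv2.imwrite("pics/w2.png",cv2.resize(im[:,:,::-1],(768,576)))
E
```

```text
[544.   -7.9 159.6] -73.14245582183929 -0.9999999832413837
[ 246  162   28   75 1636] 76.82138969338524 [540.3   2.1] [21.9 56.6] 16.3
```

View pics/w2.png

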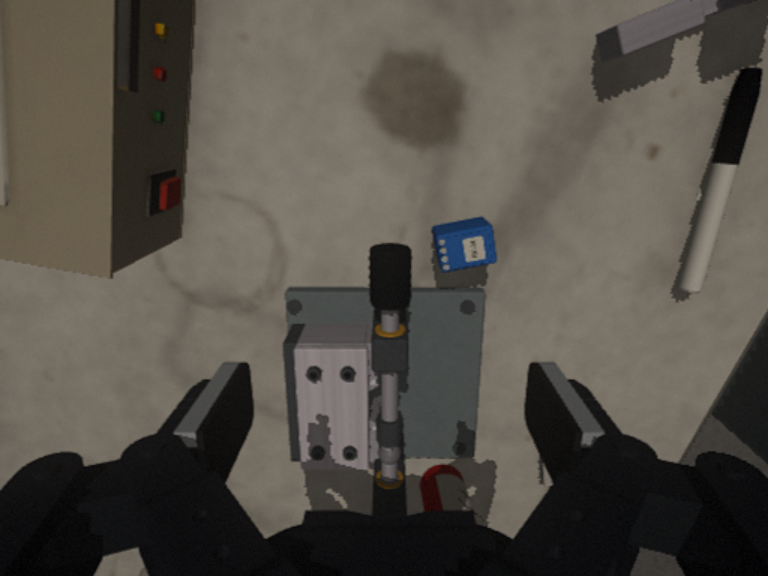

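The knob at (390,275) is centred between the fingers and the relay at (463,245) is clear of them. I'll descend, pinch and pull by about 26 mm along the jig's -y.

>>> servo_tool(
  plan=[
    [0, 0, -0.08, 0, 0, 0, 1],
    [0, 0, -0.08, 0, 0, 0, 1],
    [0, 0, -0.08, 0, 0, 0, 1],
    [0, 0, -0.08, 0, 0, 0, 1],
    [0, 0, -0.06, 0, 0, 0, 1],
    [0, 0, 0, 0, 0, 0, 0],
    [0, 0, 0, 0, 0, 0, 0],
    [0, 0, 0, 0, 0, 0, 0],
    [0, 0, 0, 0, 0, 0, 0],
    [0, 0, 0, 0, 0, 0, 0],
    [0, 0, 0, 0, 0, 0, 0],
  ],
)

```text
clock: 5.38
position: [544.0, -9.4, 46.5]
ee_rot: [0.802, -0.597, 0.0, 0.0]
contact_force: [-2.5, -2.2, 4.7]
gripper_width: 20.0
grasp_force: 58.4
```

>>> servo_tool(
  plan=[
    [0.0052, -0.0172, 0, 0, 0, 0, 0],
    [0.0052, -0.0172, 0, 0, 0, 0, 0],
    [0.0052, -0.0172, 0, 0, 0, 0, 0],
    [0.0052, -0.0172, 0, 0, 0, 0, 0],
    [0.0052, -0.0172, 0, 0, 0, 0, 0],
    [0, 0, 0, 0, 0, 0, 0],
    [0, 0, 0, 0, 0, 0, 0],
  ],
)

```text
clock: 6.25
position: [551.2, -33.5, 46.5]
ee_rot: [0.802, -0.597, -0.001, -0.0]
contact_force: [-4.8, 5.7, 6.9]
gripper_width: 20.4
grasp_force: 58.7
```

>>> servo_tool(
  plan=[
    [0, 0, 0, 0, 0, 0, 1],
    [0, 0, 0, 0, 0, 0, 1],
    [0, 0, 0, 0, 0, 0, 1],
    [0, 0, 0.1, 0, 0, 0, 1],
    [0, 0, 0.16, 0, 0, 0, 1],
    [0, 0, 0.16, 0, 0, 0, 1],
    [-0.0433, -0.049, 0, 0, 0, 0.0806, 1],
    [-0.0433, -0.049, 0, 0, 0, 0.0806, 1],
    [-0.0433, -0.049, 0, 0, 0, 0.0806, 1],
    [-0.0433, -0.049, 0, 0, 0, 0.0806, 1],
    [-0.0433, -0.049, 0, 0, 0, 0.0806, 1],
    [-0.0433, -0.049, 0, 0, 0, 0.0806, 1],
    [-0.0433, -0.049, 0, 0, 0, 0.0806, 1],
    [-0.0433, -0.049, 0, 0, 0, 0.0806, 1],
    [-0.0433, -0.049, 0, 0, 0, 0.0806, 1],
    [-0.0433, -0.049, 0, 0, 0, 0.0806, 1],
    [-0.0433, -0.049, 0, 0, 0, 0.0806, 1],
    [-0.0433, -0.049, 0, 0, 0, 0.0806, 1],
    [0, 0, 0, 0, 0, 0, 1],
    [0, 0, 0, 0, 0, 0, 1],
  ],
)

```text
clock: 8.75
position: [396.6, -210.9, 171.4]
ee_rot: [0.947, 0.321, 0.0, 0.0]
contact_force: [-0.6, -0.2, -0.1]
gripper_width: 85.5
grasp_force: 0.0
```

```bash
python3 - <<'E'
from h import *
d=cam("wrist"); s=d["s"]; W=cloud(d); Z=W[...,2]; im=d["image"]
h=R.from_quat(s["ee_rot"]).as_matrix(); print(s["clock"],s["position"].round(1),np.degrees(np.arctan2(h[1,0],h[0,0])),h[2,2],s["joints"].round(2))
for lo,hi,x,y,n in((18,60,398,-208,"grip"),(18,60,445,-171,"blade")):
    m=(Z>lo)&(Z<hi)&(np.hypot(W[...,0]-x,W[...,1]-y)<28)
    k,l,st,c=cv2.connectedComponentsWithStats(m.astype(np.uint8)); i=1+st[1:,4].argmax(); p=W[l==i]
    t=p[p[:,2]>p[:,2].max()-5]
    for q in(p,t):
        r=cv2.minAreaRect(q[:,:2].astype(np.float32)); print(n,st[i],p[:,2].max().round(1),np.round(r[0],1),np.round(r[1],1),round(r[2],1))
d=cam("top"); W=cloud(d); o=np.array([524.6,80.5]); a=np.radians(16.7); C=np.array([[np.cos(a),np.sin(a)],[-np.sin(a),np.cos(a)]])
q=(W[...,:2]-o)@C.T; m=(W[...,2]>50)&(abs(q[...,0]+7)<15)&(q[...,1]<-62)&(q[...,1]>-150)
print("knob y jig",q[m].min(0),q[m].max(0),m.sum())
cv2.imwrite("pics/w3.png",cv2.resize(im[:,:,::-1] if 0 else cv2.cvtColor(im,cv2.COLOR_RGB2BGR),(768,576)))
E
```

```text
8.75 [ 396.6 -210.9  171.4] 37.39389894603004 -0.9999998722189282 [-0.12  0.14 -0.49  0.   -0.93  2.35]
grip [251 148  14  45 609] 48.6 [ 397.5 -208.2] [35.8 12.1] 37.2
grip [251 148  14  45 609] 48.6 [ 397.6 -208.4] [35.7 11.4] 37.8
blade [249  77  18  51 915] 31.2 [ 445.  -171.8] [43.  15.4] 37.6
blade [249  77  18  51 915] 31.2 [ 445.  -171.8] [43.  15.4] 37.6
knob y jig [ -19.15119994 -134.9514528 ] [  3.34837571 -62.26081543] 121
```

View pics/w3.png

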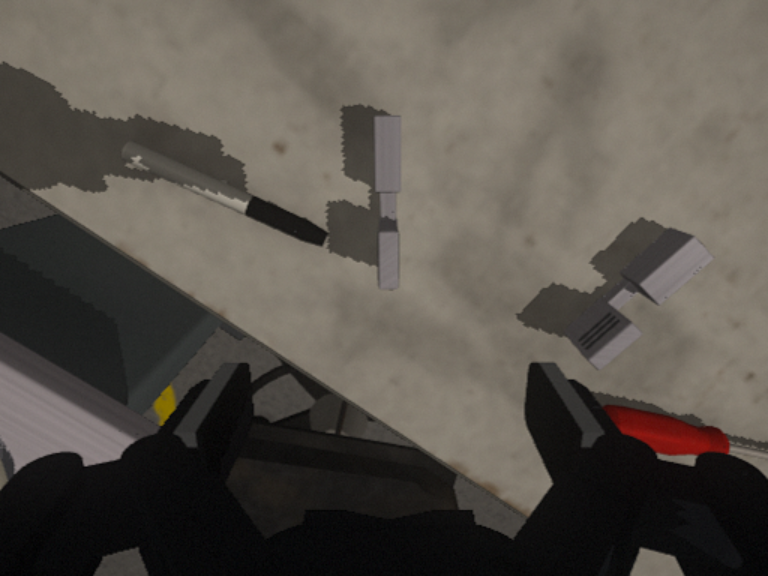

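The knob's outer end is at jig y of about -135, so the rod is fully out and the gap is open. In the wrist view the medium grip is at (388,260). The marker's cap at (325,240) is about 40 mm to its left, so I'll descend with the gripper only partly open.

>>> servo_tool(
  plan=[
    [-0.003, 0.004, 0, 0, 0, 0.0015, 0.42],
    [0, 0, -0.1, 0, 0, 0, 0.42],
    [0, 0, -0.1, 0, 0, 0, 0.42],
    [0, 0, -0.1, 0, 0, 0, 0.42],
    [0, 0, -0.1, 0, 0, 0, 0.42],
    [0, 0, -0.07, 0, 0, 0, 0.42],
    [0, 0, -0.045, 0, 0, 0, 0.42],
    [0, 0, 0, 0, 0, 0, 0.42],
    [0, 0, 0, 0, 0, 0, 0],
    [0, 0, 0, 0, 0, 0, 0],
    [0, 0, 0, 0, 0, 0, 0],
    [0, 0, 0, 0, 0, 0, 0],
    [0, 0, 0, 0, 0, 0, 0],
  ],
)

```text
clock: 10.48
position: [396.1, -209.8, 17.5]
ee_rot: [0.946, 0.323, 0.001, 0.0]
contact_force: [0.6, 1.6, 6.2]
gripper_width: 11.4
grasp_force: 60.1
```

>>> servo_tool(
  plan=[
    [0, 0, 0.04, 0, 0, 0, 0],
    [0, 0, 0.1, 0, 0, 0, 0],
    [0, 0, 0.1, 0, 0, 0, 0],
    [0.0089, 0.096, 0, 0, 0, -0.0203, 0],
    [0.0089, 0.096, 0, 0, 0, -0.0203, 0],
    [0.0089, 0.096, 0, 0, 0, -0.0203, 0],
    [0.0089, 0.096, 0, 0, 0, -0.0203, 0],
    [0.0089, 0.096, 0, 0, 0, -0.0203, 0],
    [0.0089, 0.096, 0, 0, 0, -0.0203, 0],
    [0.0089, 0.096, 0, 0, 0, -0.0203, 0],
    [0.0089, 0.096, 0, 0, 0, -0.0203, 0],
    [0.0089, 0.096, 0, 0, 0, -0.0203, 0],
    [0, 0, 0, 0, 0, 0, 0],
    [0, 0, 0, 0, 0, 0, 0],
  ],
)

```text
clock: 12.22
position: [418.6, 48.9, 88.7]
ee_rot: [0.989, 0.146, -0.001, 0.0]
contact_force: [-0.2, 0.0, -2.4]
gripper_width: 11.2
grasp_force: 59.0
```

```bash
python3 - <<'E'
from h import *
d=cam("wrist"); s=d["s"]; W=cloud(d); Z=W[...,2]; im=d["image"]
np.savez("w4.npz",image=d["image"],z_map=d["z_map"],K=d["K"],c2w=d["c2w"])
h=R.from_quat(s["ee_rot"]).as_matrix(); print(s["clock"],s["position"].round(1),np.degrees(np.arctan2(h[1,0],h[0,0])),s["contact_force"])
o=np.array([524.6,80.5]); a=np.radians(16.7); C=np.array([[np.cos(a),np.sin(a)],[-np.sin(a),np.cos(a)]]); q=(W[...,:2]-o)@C.T
def rect(m,n):
    k,l,st,c=cv2.connectedComponentsWithStats(m.astype(np.uint8)); i=1+st[1:,4].argmax(); p=q[l==i]
    r=cv2.minAreaRect(p.astype(np.float32)); print(n,st[i],Z[l==i].mean().round(1),np.round(r[0],1),np.round(r[1],1),round(r[2],1))
rect((Z>92)&(Z<112)&(q[...,0]<-10)&(q[...,0]>-80)&(abs(q[...,1])<20),"blade top (jig frame)")
rect((Z>46)&(Z<57)&(q[...,0]>2)&(im.mean(-1)>100),"bridge")
cv2.imwrite("pics/w4.png",cv2.resize(cv2.cvtColor(im,cv2.COLOR_RGB2BGR),(768,576)))
E
```

```text
12.225 [418.6  48.9  88.7] 16.7398104252688 [-0.20002748  0.02651784 -2.38114919]
blade top (jig frame) [ 239   68   40  107 4037] 100.0 [-49.1   0.5] [44. 16.] 0.1
bridge [177   0 167   4 664] 52.0 [6.7 0.1] [ 2.1 84.7] 0.1
```

View pics/w4.png

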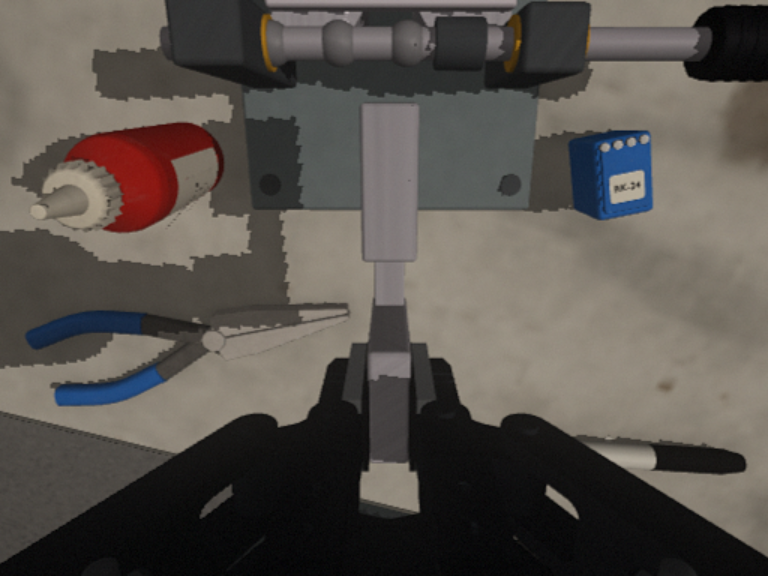

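The blade is straight (0.1°), centred within 0.5 mm of the gap, and held level. The keeper collar at (460,40) is off to the side. I'll lower to the base and start inserting.

>>> servo_tool(
  plan=[
    [0.0004, -0.0013, -0.06, 0, 0, 0, 0],
    [0, 0, -0.06, 0, 0, 0, 0],
    [0, 0, -0.045, 0, 0, 0, 0],
    [0, 0, -0.02, 0, 0, 0, 0],
    [0, 0, -0.009, 0, 0, 0, 0],
    [0.0176, 0.0053, 0, 0, 0, 0, 0],
    [0.0176, 0.0053, 0, 0, 0, 0, 0],
    [0.0176, 0.0053, 0, 0, 0, 0, 0],
    [0.0176, 0.0053, 0, 0, 0, 0, 0],
    [0.0176, 0.0053, 0, 0, 0, 0, 0],
    [0.0176, 0.0053, 0, 0, 0, 0, 0],
    [0, 0, 0, 0, 0, 0, 0],
  ],
)

```text
clock: 13.78
position: [451.6, 58.8, 30.6]
ee_rot: [0.989, 0.146, 0.0, -0.0]
contact_force: [-0.3, 0.2, -1.6]
gripper_width: 11.1
grasp_force: 59.0
```

>>> servo_tool(
  plan=[
    [0.0144, 0.0043, 0, 0, 0, 0, 0],
    [0.0144, 0.0043, 0, 0, 0, 0, 0],
    [0.0144, 0.0043, 0, 0, 0, 0, 0],
    [0.0144, 0.0043, 0, 0, 0, 0, 0],
    [0.0144, 0.0043, 0, 0, 0, 0, 0],
    [0.0144, 0.0043, 0, 0, 0, 0, 0],
    [0.0144, 0.0043, 0, 0, 0, 0, 0],
    [0, 0, 0, 0, 0, 0, 0],
  ],
)

```text
clock: 14.78
position: [481.8, 67.8, 30.6]
ee_rot: [0.989, 0.146, 0.0, -0.0]
contact_force: [-1.5, 0.2, -2.1]
gripper_width: 10.9
grasp_force: 59.0
```

>>> servo_tool(
  plan=[
    [0.0064, 0.0019, 0, 0, 0, 0, 0],
    [0.0064, 0.0019, 0, 0, 0, 0, 0],
    [0.0064, 0.0019, 0, 0, 0, 0, 0],
    [0.0032, 0.001, 0, 0, 0, 0, 0],
    [0.0032, 0.001, 0, 0, 0, 0, 0],
    [0, 0, 0, 0, 0, 0, 0],
  ],
)

```text
clock: 15.52
position: [489.1, 70.0, 30.6]
ee_rot: [0.989, 0.146, 0.0, -0.0]
contact_force: [-0.1, 0.0, -2.1]
gripper_width: 11.3
grasp_force: 59.0
```

>>> servo_tool(
  plan=[
    [0, 0, -0.002, 0, 0, 0, 0],
    [0.0032, 0.001, 0, 0, 0, 0, 0],
    [0.0032, 0.001, 0, 0, 0, 0, 0],
    [0, 0, 0, 0, 0, 0, 0],
  ],
)

```text
clock: 16.02
position: [490.0, 70.1, 29.8]
ee_rot: [0.989, 0.145, -0.001, 0.0]
contact_force: [-2.1, -0.2, -1.6]
gripper_width: 10.8
grasp_force: 59.2
```

>>> servo_tool(
  plan=[
    [0.0032, 0.001, 0, 0, 0, 0, 0],
    [0.0032, 0.001, 0, 0, 0, 0, 0],
    [0, 0, -0.001, 0, 0, 0, 0],
    [0, 0, 0, 0, 0, 0, 0],
  ],
)

```text
clock: 16.52
position: [490.0, 70.0, 29.6]
ee_rot: [0.989, 0.145, -0.003, 0.001]
contact_force: [-8.4, -0.8, 5.4]
gripper_width: 11.0
grasp_force: 60.3
```

Force is building with no further movement, so the blade is against the stop. I'll release and rise.

>>> servo_tool(
  plan=[
    [-0.0064, -0.002, 0.001, 0, 0, 0, 0],
    [0, 0, 0, 0, 0, 0, 0.35],
    [0, 0, 0, 0, 0, 0, 0.35],
    [0, 0, 0, 0, 0, 0, 0.35],
    [0, 0, 0.04, 0, 0, 0, 0.35],
    [0, 0, 0.12, 0, 0, 0, 0.35],
    [0, 0, 0.12, 0, 0, 0, 0.35],
    [0, 0, 0.12, 0, 0, 0, 0.35],
    [0, 0, 0, 0, 0, 0, 0.35],
  ],
)

```text
clock: 17.65
position: [493.2, 71.4, 154.0]
ee_rot: [0.989, 0.146, 0.004, -0.001]
contact_force: [0.6, 0.4, 0.1]
gripper_width: 30.1
grasp_force: 0.0
```

```bash
python3 - <<'E'
from h import *
d=cam("wrist"); s=d["s"]; W=cloud(d); Z=W[...,2]; im=d["image"]
print(s["clock"],s["position"].round(1))
o=np.array([524.6,80.5]); a=np.radians(16.7); C=np.array([[np.cos(a),np.sin(a)],[-np.sin(a),np.cos(a)]]); q=(W[...,:2]-o)@C.T
def rect(m,n):
    k,l,st,c=cv2.connectedComponentsWithStats(m.astype(np.uint8)); i=1+st[1:,4].argmax(); p=q[l==i]
    r=cv2.minAreaRect(p.astype(np.float32)); print(n,st[i],Z[l==i].max().round(1),np.round(r[0],1),np.round(r[1],1),round(r[2],1))
rect((Z>45)&(Z<70)&(q[...,0]<-14)&(q[...,0]>-80)&(abs(q[...,1])<14),"grip top (jig frame)")
rect((Z>46)&(Z<57)&(q[...,0]>3)&(im.mean(-1)>100),"bridge")
rect((Z>50)&(q[...,0]<10)&(q[...,0]>-25)&(q[...,1]<-80)&(q[...,1]>-160),"knob")
cv2.imwrite("pics/w5.png",cv2.resize(cv2.cvtColor(im,cv2.COLOR_RGB2BGR),(768,576)))
E
```

```text
17.65 [493.2  71.4 154. ]
grip top (jig frame) [251 165  16  45 689] 64.2 [-33.    1.1] [37.8 12.6] 0.6
bridge [ 204   80  114   59 5882] 56.7 [27.  -0.2] [43.6 85.2] 0.1
knob [ 366  143   76   30 1730] 75.2 [  -7.5 -106.5] [22.6 52.7] 0.5
```

View pics/w5.png

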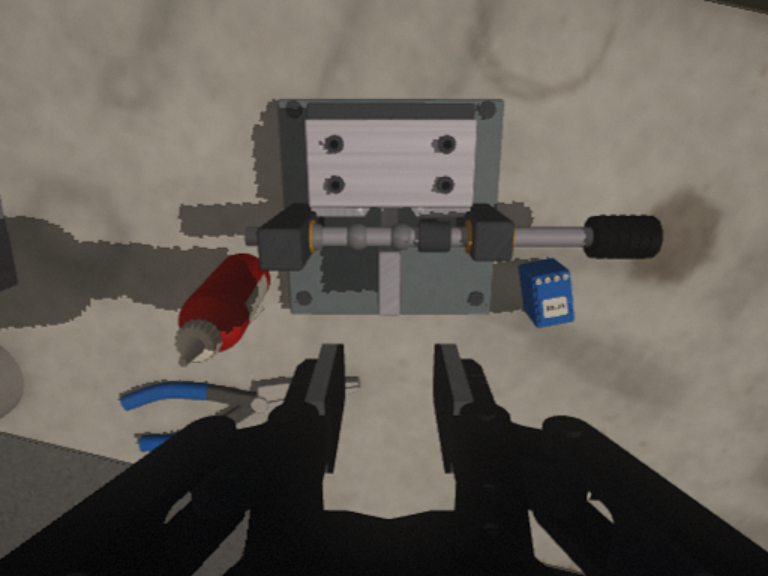

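The spacer is home: its grip centre is at x = -33, y = 1, straight within 0.6°. The knob at (625,237) has the rod at -22. Now I'll return to the knob.

>>> servo_tool(
  plan=[
    [0.0176, -0.0318, 0, 0, 0, -0.0713, 1],
    [0.0176, -0.0318, 0, 0, 0, -0.0713, 1],
    [0.0176, -0.0318, 0, 0, 0, -0.0713, 1],
    [0.0176, -0.0318, 0, 0, 0, -0.0713, 1],
    [0.0176, -0.0318, 0, 0, 0, -0.0713, 1],
    [0.0176, -0.0318, 0, 0, 0, -0.0713, 1],
    [0.0176, -0.0318, 0, 0, 0, -0.0713, 1],
    [0.0176, -0.0318, 0, 0, 0, -0.0713, 1],
    [0.0176, -0.0318, 0, 0, 0, -0.0713, 1],
    [0.0176, -0.0318, 0, 0, 0, -0.0713, 1],
    [0.0176, -0.0318, 0, 0, 0, -0.0713, 1],
    [0, 0, 0, 0, 0, 0, 1],
    [0, 0, 0, 0, 0, 0, 1],
  ],
)

```text
clock: 19.32
position: [548.5, -34.2, 149.4]
ee_rot: [0.804, -0.595, -0.001, 0.0]
contact_force: [-0.0, -0.3, 0.7]
gripper_width: 85.4
grasp_force: 0.0
```

>>> servo_tool(
  plan=[
    [0.009, 0.002, -0.08, 0, 0, 0, 1],
    [0, 0, -0.08, 0, 0, 0, 1],
    [0, 0, -0.08, 0, 0, 0, 1],
    [0, 0, -0.07, 0, 0, 0, 1],
    [0, 0, -0.035, 0, 0, 0, 1],
    [0, 0, 0, 0, 0, 0, 0],
    [0, 0, 0, 0, 0, 0, 0],
    [0, 0, 0, 0, 0, 0, 0],
    [0, 0, 0, 0, 0, 0, 0],
    [0, 0, 0, 0, 0, 0, 0],
    [0, 0, 0, 0, 0, 0, 0],
  ],
)

```text
clock: 20.7
position: [551.3, -33.9, 47.5]
ee_rot: [0.803, -0.596, -0.0, 0.0]
contact_force: [-3.0, 0.4, 5.9]
gripper_width: 20.2
grasp_force: 58.4
```

Push in by 22 mm along the jig's +y.

>>> servo_tool(
  plan=[
    [-0.0042, 0.014, 0, 0, 0, 0, 0],
    [-0.0042, 0.014, 0, 0, 0, 0, 0],
    [-0.0042, 0.014, 0, 0, 0, 0, 0],
    [-0.0042, 0.014, 0, 0, 0, 0, 0],
    [-0.0042, 0.0142, 0, 0, 0, 0, 0],
    [0, 0, 0, 0, 0, 0, 0],
    [0, 0, 0, 0, 0, 0, 0],
  ],
)

```text
clock: 21.58
position: [545.0, -12.7, 47.4]
ee_rot: [0.803, -0.596, -0.0, 0.0]
contact_force: [-3.9, -1.1, 6.6]
gripper_width: 20.2
grasp_force: 59.1
```

>>> servo_tool(
  plan=[
    [0, 0, 0, 0, 0, 0, 1],
    [0, 0, 0, 0, 0, 0, 1],
    [0, 0, 0, 0, 0, 0, 1],
    [0, 0, 0.1, 0, 0, 0, 1],
    [0, 0, 0.16, 0, 0, 0, 1],
    [-0.05, -0.1, 0.16, 0, 0, 0, 1],
    [-0.1, -0.12, 0.1, 0, 0, 0, 1],
    [-0.1, -0.12, 0.1, 0, 0, 0, 1],
    [-0.05, -0.05, 0, 0, 0, 0, 1],
    [0, 0, 0, 0, 0, 0, 1],
    [0, 0, 0, 0, 0, 0, 1],
  ],
)

```text
clock: 22.95
position: [455.7, -129.3, 231.5]
ee_rot: [0.803, -0.596, -0.001, 0.0]
contact_force: [-1.0, 0.3, -0.5]
gripper_width: 85.2
grasp_force: 0.0
```

```bash
python3 - <<'E'
from h import *
o=np.array([524.6,80.5]); a=np.radians(16.7); C=np.array([[np.cos(a),np.sin(a)],[-np.sin(a),np.cos(a)]])
for n in("wrist","top","scene"):
    d=cam(n); W=cloud(d); Z=W[...,2]; im=d["image"]; q=(W[...,:2]-o)@C.T
    def rect(m,t):
        k,l,st,c=cv2.connectedComponentsWithStats(m.astype(np.uint8))
        if k<2: return print(n,t,"none")
        i=1+st[1:,4].argmax(); p=q[l==i]
        r=cv2.minAreaRect(p.astype(np.float32)); print(n,t,st[i],Z[l==i].max().round(1),np.round(r[0],1),np.round(r[1],1),round(r[2],1),"ymin",p[:,1].min().round(1))
    rect((Z>45)&(Z<70)&(q[...,0]<-14)&(q[...,0]>-80)&(abs(q[...,1])<14),"grip top")
    rect((Z>50)&(Z<90)&(q[...,0]<10)&(q[...,0]>-25)&(q[...,1]<-62)&(q[...,1]>-160),"knob")
    if n=="scene": cv2.imwrite("pics/s6.png",cv2.resize(cv2.cvtColor(im[130:270,150:340],cv2.COLOR_RGB2BGR),(760,560),interpolation=cv2.INTER_CUBIC))
s=arm.read_state(); print(s["clock"],s["position"],s["contact_force"])
E
```

```text
wrist grip top [167 297  33  17 465] 61.2 [-34.3   0.5] [14.5 36.4] 87.9 ymin -6.7
wrist knob [139 223  23  28 407] 75.6 [ -7.9 -98.4] [21.5 25.6] 0.3 ymin -111.2
top grip top none
top knob none
scene grip top [217 183  13  13  80] 68.7 [-34.9  -0.8] [16.5 42.5] 82.6 ymin -11.5
scene knob [244 187  18  11 115] 77.1 [-11.9 -88.2] [19.8 51.4] 5.1 ymin -113.9
23.1 [ 455.95140665 -129.04421206  231.60520831] [0.61817589 0.57727356 0.19141086]
```

View pics/s6.png

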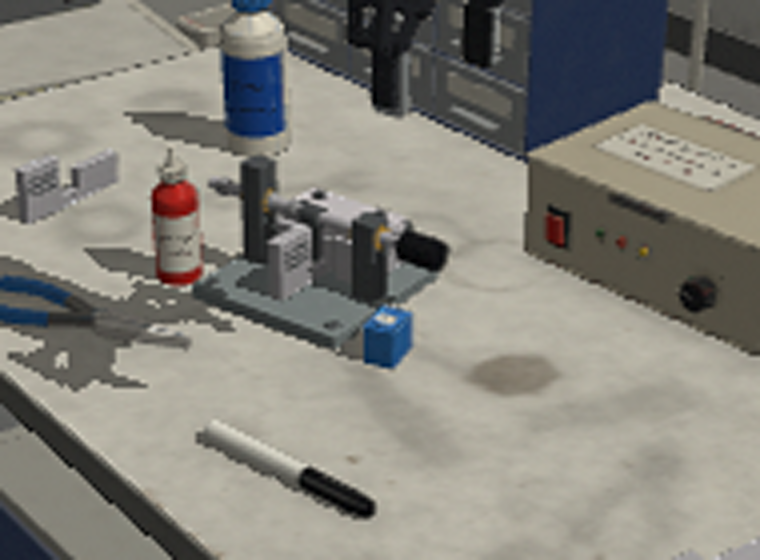

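The view shows the spacer in the gap with its grip at (290,262), and the keeper is central. The knob's outer end is at y of about -111, so the rod is at about 0. The grip is at x = -34.3 and y = 0.5, and the bottles and relay are standing. I'm handing the job in.

```bash
python3 -c "
from bench import arm; print(arm.job_done())"
```

```text
the job is handed in; nothing more can be done
None
```

I handed the job in at about 23 s: the medium spacer is fully home in the gap and the rod is at its middle click with the keeper behind the blade; no verdict came back, but my last camera measurements put both within tolerance.

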